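# Bolt the casting-frame gate and hold its hinge rod in place

## Robot

A 7-joint arm with a two-finger parallel gripper is mounted at the origin on the work surface. World frame = base frame: x ahead of the robot, y to its left, z up, the work surface at z = 0. Lengths are in m, angles in rad, forces in N, time in s.
With the tool pointing down it reaches from about 0.4 to 0.85 m from the base axis. Payload 6.9 kg.
Tool frame: the origin (TCP) lies at the very end of the fingers, on their centre line; the grasp point (between the pads) lies 19 mm behind it; y points along the fingers, z is the direction in which the jaws open and shut, and the axes are right-handed (so a half turn about y gives the same grasp; the last joint's range is limited). The gripper opens to 85 mm and grips with 20 to 120 N. Pads are 22 mm wide; open, the fingers measure 114 mm over their backs; the gripper's body (76 mm by 85 mm) begins 54 mm behind the grasp point. The pads swing forward as they close: fully open they stand 13 mm farther back than shut.
Start: joints at [1.264, 0.507, -0.238, 1.5, 0.126, 1.149, -0.155], TCP at [0.251, -0.573, 0.231] pointing down, gripper open.
Joint ranges: [-3.08, 3.08], [-0.24, 2.05], [-1.43, 1.35], [0, 2.5], [-1.52, 4.66], [0.17, 1.96], [-2.89, 2.89]. Speed limits (rad/s): [2.39, 2.39, 3.14, 3.14, 3.14, 3.14, 3.14].

## Interface

Orientations are given as a rotation vector (axis times angle).
In Python, from cell import env gives the robot as it stands. The module is installed in compiled form; this text tells all that it offers. Calls block until the motion is done:
- env.movep(position, orientation): joint-space move of the TCP to a pose.
- env.move_straight(position, rot=None, rate=0.15): straight line of the TCP; rot=None keeps the orientation; rate is the mean speed in m/s.
- env.goto_joints(angles): joint-space move.
- env.command_gripper(opening, grasp_force=None): finger opening in m; grasp_force is the grip in N (None keeps the last); returns when the fingers have stopped.
- env.wait(seconds).
- env.ik(position, orientation): joint angles nearest the present ones, or None.
- env.get_obs(): the state.
- env.capture(name): name is "scene" or "top"; returns a dict with "image" (480x640x3 uint8, blue, green, red), "fx", "fy", "cx", "cy" (pixels), "T" (4x4, takes a point from camera to world coordinates). Camera axes: x right, y down, z forward; pixel columns grow to the right and rows downward; lengths in m; the calibration is good to about 2 mm. A picture is of the moment at which its call begins. There is no depth.
A pose or a line that the arm cannot do raises env.PlanningError and nothing moves.
- env.finish_job(): hands the job in, once; it reports no verdict.
The state is a dict: "time_s": time; "joint_positions": joint angles; "joint_vel": joint speeds; "joint_torque": joint torques, N m; "ee_pos": TCP position; "ee_rot": TCP orientation; "contact_force": force on the tool from outside, world axes, zero at the start; "torque": the same for the moment, N m; "width": finger opening in m.
Only numpy, scipy, OpenCV 4.12 (cv2) and the standard library are available. Lean on these libraries where they do the work, as an engineer would, in place of code of your own. Each camera call takes 0.05 s, during which the arm holds its last target.

## Task

The gate of the plaster-casting frame has been set back in its opening: slide its barrel bolt fully home into the keeper, then take the plain steel hinge rod out of the tool block and lower it through the upper and then the lower hinge eye of the gate. The rod has no head and would drop straight through, so finish while still holding it there, with about 20 mm of its lower end showing below the lower eye and clear of the baseboard, ready for me to fit the two spring clips. Leave the other tools and the bowl where they are.

Things in the scene. Friction and masses are not known exactly. Their poses are not given: they have to be found in the camera images.
- frame: Plaster-casting frame, fixed: open box of 15 mm plywood walls, 180 (x) by 250 (y) mm outside, wall tops at z = 133, on a baseboard 18 thick (x -125 to 165, y -155 to 155). Origin: on the table under the walled box's centre. Own z up, +x to the gate side (away from the robot). Gate: middle 147 mm of the wall with outer face at x = 90, fixed in place. Yaw within 0.35 rad of the world's.
- upper_eye (a point): Centre of the top mouth of the upper hinge eye, on the vertical hinge axis; in the frame's own axes at x = 105, y = 75, z = 127 mm, 15 mm off the gate's outer face. The eye is a steel tube of two stacked knuckles, 25 mm outside, 16 mm bore, 28 mm tall (z = 99 to 127), open at both ends. Axes as the frame's.
- lower_eye (a point): Centre of the top mouth of the lower hinge eye, 44 mm straight below that of the upper eye; the same tube: 16 mm bore, 28 mm tall, from z = 55 to 83 mm. Its lower end is 37 mm above the top of the baseboard. Axes as the frame's.
- bolt (a joint): Travel of the barrel bolt in m: 0 fully drawn, 0.040 fully home in the keeper (hard stop). It slides along the frame's own -y, with about 2.5 N of friction, and stays where it is left. It starts drawn or nearly so.
- bolt_knob (a point): Centre of the barrel bolt's knob, where to take it: upright steel cylinder, 16 mm diameter, 25 mm tall (top 12.5 mm above this point), on a 9 mm stem standing on the bolt 42 mm below. 155 mm above the table, 22 mm above the wall tops, 13 mm out from the gate's outer face; moves with the bolt. The staples beside the stem rise only to z = 122 mm. Axes as the frame's.
- block: Wooden tool block, fixed to the table, 200 (x) by 75 (y) by 60 mm tall, with three holes in a row along its own x at -65, 0 and +65 mm, 14 mm in diameter and 45 mm deep. Origin: centre of its underside. It stands to the left or to the right of the frame.
- rod: The hinge rod: a plain straight steel rod, 12 mm in diameter, 160 mm long, each end tapered to 7 mm over 5 mm, with a small cross hole near each end; 110 to 190 g. It stands upright in one of the block's three holes, its lower end 15 mm and its upper end 175 mm above the table. Origin: centre of its lower end; z along the rod, upwards.
- brush: Bystander: wooden brush, 12 mm thick (15 mm at the hair), 152 mm long, standing hair up in another hole of the block. Origin: centre of its lower end.
- modeller: Bystander: pale wooden modelling tool, 12 mm thick with a flat blade at the top, 140 mm long, standing in another hole of the block. Origin: centre of its lower end.
- bowl: Bystander: unfired clay bowl, 124 mm across and 60 mm high, on the other side of the frame from the block. Origin: centre of its underside.

How it is judged:
On the way, in this order (a step that is already met when the one before it is completed fails the run):
1. the bolt is home in the keeper (value of joint bolt above 0.036 m), for 0.2 s.
2. with the bolt home, the rod has come down through the upper eye (value of joint bolt above 0.036 m and z of rod in the frame of frame between 0.022 and 0.095 m and horizontal distance between rod and upper_eye below 0.006 m and angle between the z axis of rod and the z axis of frame, either way round below 0.12 rad), for 0.05 s.
At the end, for the whole second after the job is handed in: The bolt is home in the keeper (to within 4 mm). The rod passes through both hinge eyes (lower end within 6 mm of the hinge axis, rod within 0.1 rad of it), its lower end 8 to 33 mm below the underside of the lower eye and at least 4 mm above the baseboard, still, and held by the fingers (value of joint bolt above 0.036 m and z of rod in the frame of frame between 0.022 and 0.047 m and horizontal distance between rod and lower_eye below 0.006 m and angle between the z axis of rod and the z axis of frame, either way round below 0.1 rad and contact force between the fingers and rod above 1 N and linear speed of rod below 0.02 m/s); the arm keeps its last pose, push and grip.
It fails at once if the brush is disturbed (moved more than 20 mm) (distance of brush from where it was at the start of the episode above 0.02 m).
It fails at once if the modeller is disturbed (moved more than 20 mm) (distance of modeller from where it was at the start of the episode above 0.02 m).
It fails at once if the bowl is disturbed (moved more than 30 mm) (distance of bowl from where it was at the start of the episode above 0.03 m).
It also fails if it takes over 62 s, if anything falls off the work surface, if the arm or the gripper's body presses on something with over 40 N, if the wrist force passes 120 N, or if a joint passes its speed limit or range.

## Working session

There is one attempt and no reset: what is moved stays moved. The work goes in short steps, each a Python script; the robot and the scene stay as the last script left them, time stands still between calls to the robot, and variables do not carry over. Pictures are saved under pics/ and viewed, and the job is handed in when it is done.

```bash
mkdir -p pics; ls; python3 - <<'E'
from cell import env
import cv2,numpy as np
np.set_printoptions(precision=4,suppress=True)
o=env.get_obs();print(o)
for n in("scene","top"):
    c=env.capture(n);cv2.imwrite(f"pics/{n}0.png",c["image"]);print(n,c["fx"],c["fy"],c["cx"],c["cy"]);print(c["T"])
    np.savez(f"{n}0.npz",**c)
E
```

```text
pics
{'time_s': 0.0, 'joint_positions': array([ 1.2635,  0.5083, -0.2375,  1.5012,  0.1257,  1.1489, -0.1548]), 'joint_vel': array([-0.0002,  0.0005,  0.0006,  0.0012,  0.0019,  0.0019, -0.0007]), 'joint_torque': array([ -0.0012, -62.0602,  -2.1869, -24.9662,   0.0128,   0.0118,
         0.    ]), 'ee_pos': array([ 0.2505, -0.5721,  0.2304]), 'ee_rot': array([-0.418 ,  1.996 , -1.9924]), 'contact_force': array([-0.0088,  0.5354, -0.2347]), 'torque': array([-0.0023,  0.0072,  0.0572]), 'width': 0.08541460359826981}
scene 439.028148373974 439.028148373974 325.6066205590206 243.6735058797239
[[ 0.3381  0.5531 -0.7615  1.176 ]
 [ 0.9411 -0.1896  0.2802 -0.2438]
 [ 0.0106 -0.8113 -0.5846  0.5886]
 [ 0.      0.      0.      1.    ]]
top 520.5212097412112 520.5212097412112 314.54115472676585 241.37394249274976
[[ 0.0294 -0.9958  0.0863  0.409 ]
 [-0.9994 -0.0308 -0.0154  0.0084]
 [ 0.018  -0.0858 -0.9961  1.2748]
 [ 0.      0.      0.      1.    ]]
```

View pics/scene0.png

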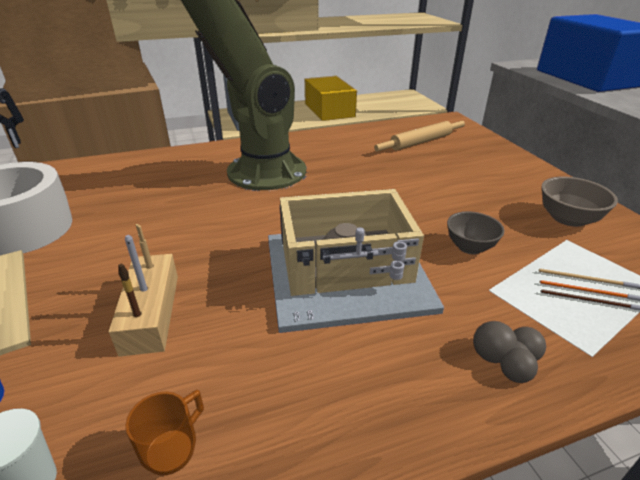

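View pics/top0.png

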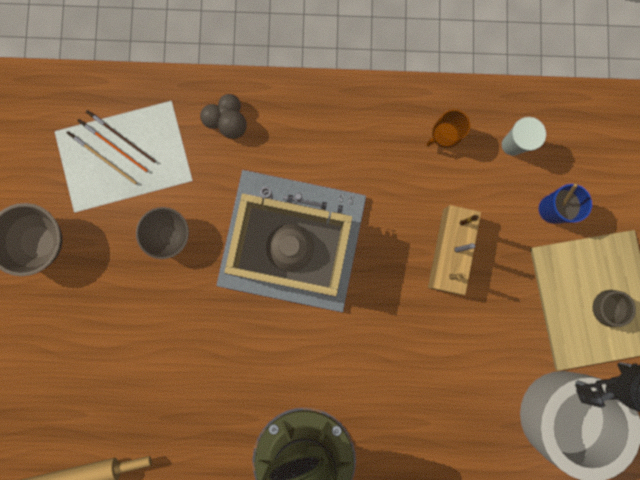

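The scene view shows the frame in the centre, with its knob near (361,237) and the hinge eyes near (400,248) and (398,268). The tool block is to the right of the frame. The rod looks like the grey tool in the middle hole, with its top at (130,240). I'll zoom in to measure it.

```bash
python3 - <<'E'
import cv2,numpy as np
s=cv2.imread("pics/scene0.png");t=cv2.imread("pics/top0.png")
def z(im,x0,y0,w,h,k,n): cv2.imwrite(n,cv2.resize(im[y0:y0+h,x0:x0+w],None,fx=k,fy=k,interpolation=cv2.INTER_CUBIC))
z(s,265,185,180,145,4.4,"pics/z1.png")
z(t,210,165,165,150,4,"pics/z2.png")
z(t,420,195,80,110,5,"pics/z3.png")
z(s,100,215,90,145,4,"pics/z4.png")
E
```

```text
(no output)
```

View pics/z1.png

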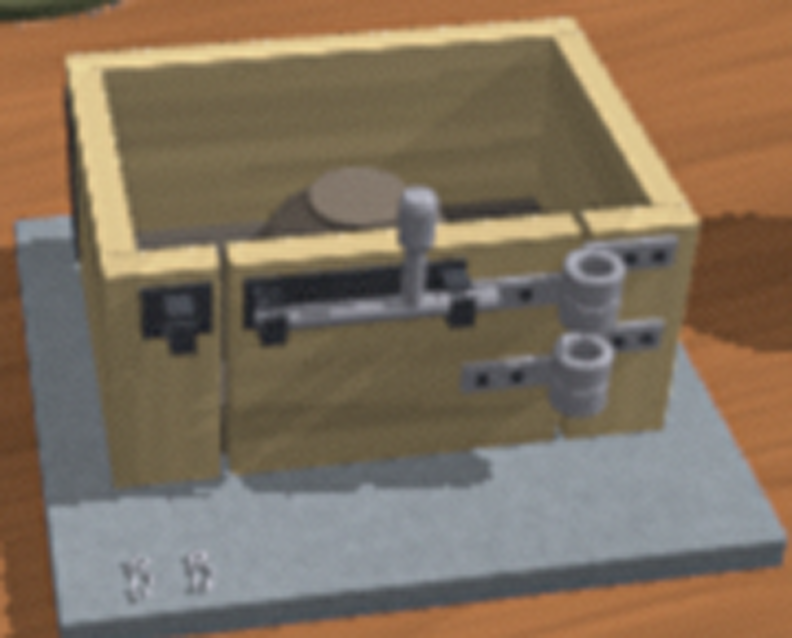

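View pics/z2.png

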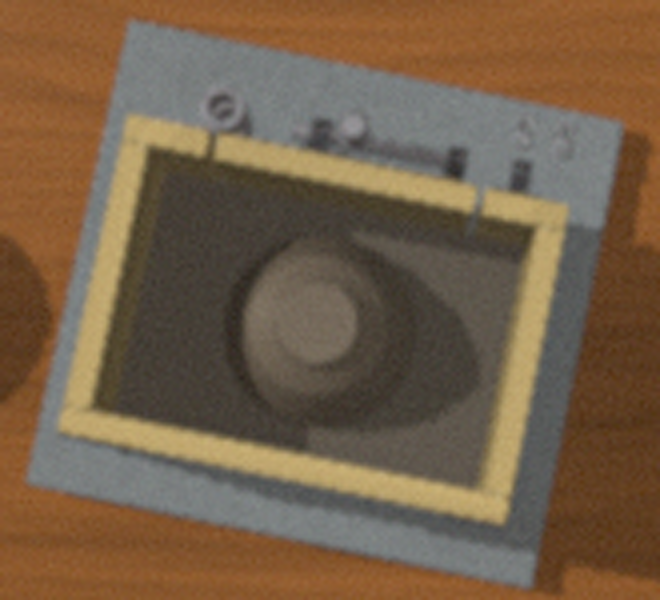

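View pics/z3.png

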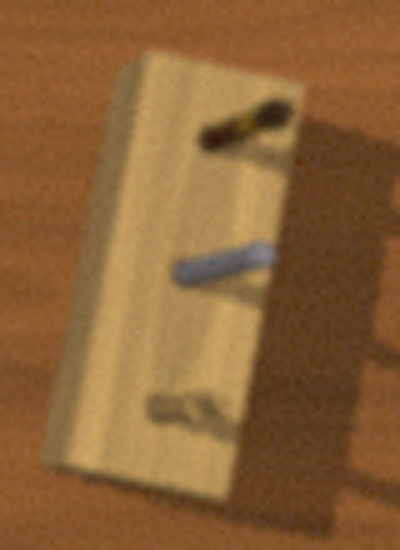

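View pics/z4.png

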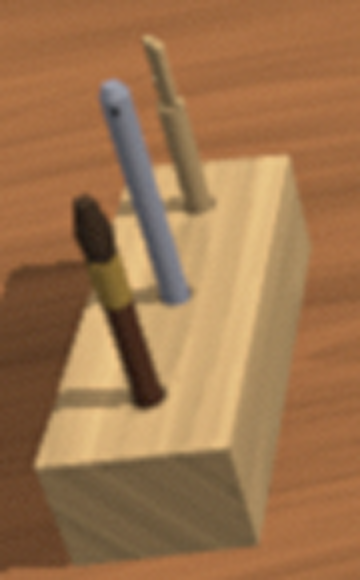

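```bash
cat > h.py <<'E'
import numpy as np
from scipy.optimize import least_squares
from scipy.spatial.transform import Rotation as R
np.set_printoptions(precision=4,suppress=True)
def cam(n): return dict(np.load(n))
def proj(c,P):
    P=np.atleast_2d(P);T=np.linalg.inv(c["T"]);p=P@T[:3,:3].T+T[:3,3]
    return np.c_[c["fx"]*p[:,0]/p[:,2]+c["cx"],c["fy"]*p[:,1]/p[:,2]+c["cy"]]
def tri(cs,uvs):
    f=lambda P:np.concatenate([(proj(c,P)[0]-u) for c,u in zip(cs,uvs)])
    s=least_squares(f,[0.5,0,0.1]);return s.x,s.fun
def pix(u,x0,y0,k): return (np.atleast_2d(u)+.5)/k-.5+np.array([x0,y0])
def down(a):
    c,s=np.cos(a),np.sin(a)
    return R.from_matrix(np.array([[s,0,c],[-c,0,s],[0,-1,0]])).as_rotvec()
E
cat > meas.py <<'E'
from h import *
S,T=cam("scene0.npz"),cam("top0.npz")
a=lambda u:pix(u,265,185,4.4); b=lambda u:pix(u,210,165,4); c=lambda u:pix(u,420,195,5); d=lambda u:pix(u,100,215,4)
mod=[]
def fit(Ms,us,Mt,ut,x0):
    def f(p):
        r=R.from_euler('z',p[2]).as_matrix();t=np.array([p[0],p[1],0])
        return np.r_[(proj(S,np.array(Ms)/1e3@r.T+t)-us).ravel(),(proj(T,np.array(Mt)/1e3@r.T+t)-ut).ravel()]
    s=least_squares(f,x0,loss='soft_l1');return s.x,f(s.x).reshape(-1,2)
p,r=fit([(-90,-125,133),(-90,125,133),(90,125,133),(90,-125,133),(165,155,18),(-125,-155,18),(105,75,127),(105,75,83)],
 a([(68,57),(578,18),(698,217),(103,275),(783,543),(15,220),(595,267),(585,350)]),
 [(90,125,133),(90,-125,133),(-90,125,133),(-90,-125,133),(165,155,18),(165,-155,18),(-125,155,18),(-125,-155,18),(105,75,127)],
 b([(127,113),(568,205),(58,428),(503,524),(130,18),(624,120),(27,485),(532,588),(223,106)]),[.5,0,0])
print("frame",p);print(r)
Rz=R.from_euler('z',p[2]).as_matrix();t=np.array([p[0],p[1],0])
for n,us,ut in(("eye",a((595,267)),b((223,106))),("knobtop",a((419,193)),b((356,126))),("rodtop",d((114,88)),c((264,253))),("rodbase",d((176,297)),c((180,273))),
  ("wall++",a((698,217)),b((127,113))),("wall+-",a((103,275)),b((568,205)))):
    P,e=tri([S,T],[us[0],ut[0]]);print(n,P,"frame",Rz.T@(P-t),e)
print("eye model",Rz@[.105,.075,.127]+t)
q,r=fit([(100,-37.5,60),(100,37.5,60),(-100,37.5,60),(-100,-37.5,60)],d([(38,468),(230,448),(288,157),(145,160)]),
 [(100,37.5,60),(100,-37.5,60),(-100,-37.5,60),(-100,37.5,60)],c([(150,50),(305,88),(228,498),(70,467)]),[.5,-.3,0])
print("block",q);print(r)
E
python3 meas.py
```

```text
frame [ 0.502   0.0481 -0.1775]
[[-0.6222 -1.5552]
 [-1.0149 -1.1869]
 [ 0.3853  0.1575]
 [-0.1165 -0.8143]
 [ 1.5966 -1.9536]
 [-0.3824 -1.2577]
 [-0.2722 -1.4207]
 [-0.5774 -1.1153]
 [ 0.272  -0.8658]
 [ 0.4874 -0.5906]
 [-0.4158  0.027 ]
 [ 0.3326 -0.3736]
 [-0.0935 -0.7897]
 [ 0.3581 -0.1733]
 [-0.6546 -1.1674]
 [-0.429  -0.2673]
 [ 0.0182 -0.5097]]
eye [0.6183 0.1042 0.1234] frame [0.1046 0.0757 0.1234] [-0.1848  0.0103 -0.2029 -0.1085]
knobtop [0.6022 0.0294 0.166 ] frame [ 0.102  -0.0008  0.166 ] [-0.4241  0.0143 -0.481  -0.2178]
rodtop [ 0.5069 -0.3458  0.1707] frame [ 0.0744 -0.3869  0.1707] [-0.2865 -0.0278 -0.3909 -0.019 ]
rodbase [ 0.5064 -0.3456  0.0551] frame [ 0.0739 -0.3868  0.0551] [0.5042 0.043  0.6856 0.0551]
wall++ [0.6108 0.1558 0.132 ] frame [0.0881 0.1252 0.132 ] [ 0.0505 -0.0035  0.053   0.0311]
wall+- [ 0.5674 -0.0902  0.1304] frame [ 0.0889 -0.1246  0.1304] [0.0928 0.0006 0.1116 0.0352]
eye model [0.6186 0.1034 0.127 ]
block [ 0.5069 -0.3456 -0.1854]
[[-0.7312 -1.3201]
 [-0.1928 -1.4327]
 [ 0.211  -1.6414]
 [-3.4233  0.9212]
 [-0.2136 -0.2375]
 [-0.2722 -1.0668]
 [-0.7355 -0.1425]
 [-0.5225 -0.8148]]
```

Both views agree. Frame pose is (0.502, 0.048, yaw -0.178), and the heights triangulate about 3 mm low, which matches the calibration tolerance. The middle tool is upright at (0.507, -0.346), right at the fitted block centre, and has the rod's colour and cross hole. Next is the bolt.

```bash
python3 - <<'E'
from h import *
from cell import env
import cv2
a=np.pi/2-0.1775
for s in(a,a-np.pi):
    for P in([.6023,.0294,.30],[.6023,.0294,.14],[.507,-.3457,.131],[.6184,.1036,.33]):
        print(s,P,env.ik(P,down(s)))
E
```

```text
1.3932963267948966 [0.6023, 0.0294, 0.3] [ 0.4931  0.5737 -1.0378  1.4367  0.4934  1.4091  0.8415]
1.3932963267948966 [0.6023, 0.0294, 0.14] [ 0.4919  0.7364 -1.03    1.6803  0.6893  1.1322  0.6589]
1.3932963267948966 [0.507, -0.3457, 0.131] [ 1.0524  0.6985 -0.8545  1.6621  0.5902  1.0583  1.4068]
1.3932963267948966 [0.6184, 0.1036, 0.33] [ 0.3709  0.6296 -1.1334  1.3086  0.5629  1.5394  0.6981]
-1.7482963267948965 [0.6023, 0.0294, 0.3] [ 0.2018  0.4489 -0.471   1.4405  0.2058  1.3012 -2.0322]
-1.7482963267948965 [0.6023, 0.0294, 0.14] [ 0.1025  0.5637 -0.3062  1.6854  0.2033  0.9238 -2.0306]
-1.7482963267948965 [0.507, -0.3457, 0.131] [ 0.6317  0.5768 -0.1179  1.6679  0.0819  0.9016 -1.2664]
-1.7482963267948965 [0.6184, 0.1036, 0.33] [ 0.1488  0.4979 -0.6216  1.3116  0.2852  1.4201 -2.2052]
```

```bash
python3 - <<'E'
from h import *
from cell import env
import cv2
a=-np.pi/2-0.1775;o=down(a)
p=env.get_obs()["ee_pos"]
env.move_straight([p[0],p[1],.36],rate=.25)
env.movep([.6023,.0294,.30],o)
env.move_straight([.6023,.0294,.225],rate=.2)
for n in("scene","top"):
    c=env.capture(n);cv2.imwrite(f"pics/{n}1.png",c["image"]);np.savez(f"{n}1.npz",**c)
s=env.get_obs();print(s["time_s"],s["ee_pos"],s["contact_force"])
im=cv2.imread("pics/scene1.png");cv2.imwrite("pics/z5.png",cv2.resize(im[130:330,265:445],None,fx=3,fy=3))
E
```

```text
3.875 [0.6033 0.0296 0.2267] [-0.5217 -0.1521  0.3494]
```

View pics/z5.png

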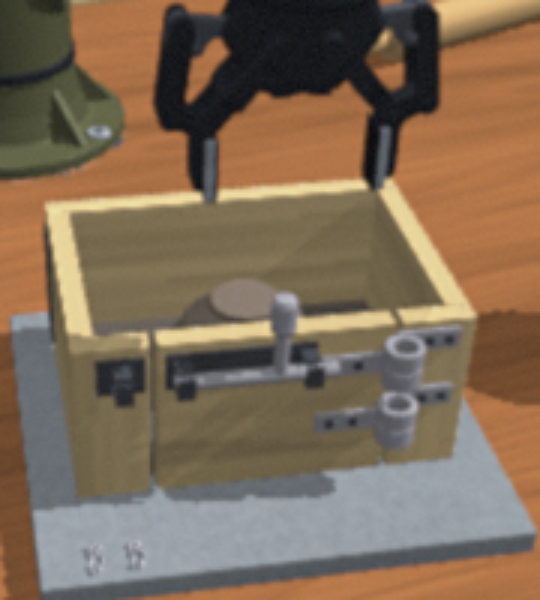

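The open fingers straddle the knob, which sits at (286,300) in this crop. I'll go down, grip it and slide it.

```bash
python3 - <<'E'
from h import *
from cell import env
import cv2
env.move_straight([.6023,.0294,.142],rate=.12)
s=env.get_obs();print(s["ee_pos"],s["contact_force"])
env.command_gripper(0.0,30)
s=env.get_obs();print("w",s["width"],s["contact_force"])
p=s["ee_pos"];yd=np.array([np.sin(.1775),np.cos(.1775),0])
for d in(.015,.030,.037,.040,.043):
    env.move_straight(np.array([.6023,.0294,.142])-yd*d,rate=.06); env.wait(.1)
    s=env.get_obs();print(d,s["ee_pos"],(s["ee_pos"]-p)@-yd,"Fy",s["contact_force"]@yd,s["contact_force"],s["width"])
    if s["contact_force"]@yd>15:break
c=env.capture("scene");cv2.imwrite("pics/scene2.png",c["image"])
cv2.imwrite("pics/z6.png",cv2.resize(c["image"][130:330,265:445],None,fx=3,fy=3));print(s["time_s"])
E
```

```text
[0.6028 0.0296 0.1428] [-1.0496  0.3     0.9021]
w 0.015027000597114364 [-0.4863 -1.1682  3.1931]
0.015 [0.5995 0.0131 0.1422] 0.016647795432906204 Fy -2.982339597206723 [-0.6457 -2.9141  5.2938] 0.014528571134133278
0.03 [ 0.5968 -0.0021  0.1422] 0.032140761795728605 Fy -0.5002446672371323 [-0.8084 -0.3632  6.8057] 0.014790852985954615
0.037 [ 0.596  -0.0064  0.1423] 0.03643471440278105 Fy 5.425817815993538 [0.6734 5.3916 3.7377] 0.014982106259790361
0.04 [ 0.596  -0.0065  0.1423] 0.03657106446860938 Fy 12.211741200600953 [ 3.7527 11.7335  1.3804] 0.0147453754374118
0.043 [ 0.596  -0.0067  0.1423] 0.036731334283219584 Fy 18.8490568387934 [ 4.5924 18.3261 -1.9668] 0.014861581300202131
7.425
```

View pics/z6.png

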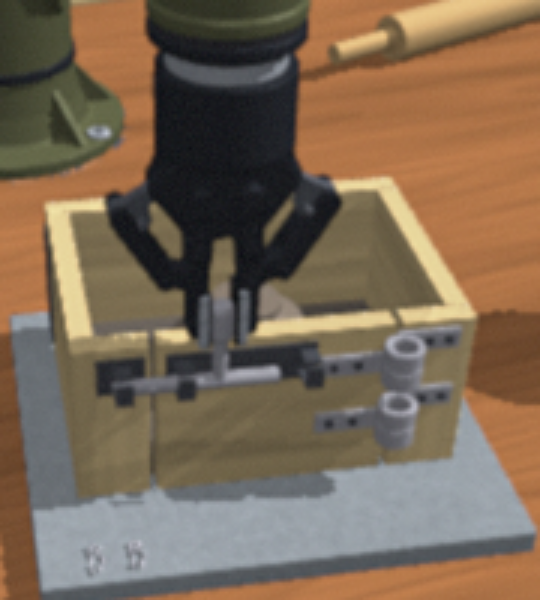

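The bolt met a hard stop at about 37 mm of travel with 19 N on it, and its tip is now inside the keeper at (118,390). I'll release it and go to the rod.

```bash
python3 - <<'E'
from h import *
from cell import env
import cv2
a=-np.pi/2-0.185;o=down(a)
p=env.get_obs()["ee_pos"]
env.move_straight(p,rate=.06)
env.command_gripper(0.085); env.wait(.1)
env.move_straight([p[0],p[1],.30],rate=.2)
env.movep([.507,-.3457,.30],o)
env.move_straight([.507,-.3457,.20],rate=.2)
s=env.get_obs();print(s["time_s"],s["ee_pos"],s["contact_force"])
for n in("scene","top"):
    c=env.capture(n);cv2.imwrite(f"pics/{n}3.png",c["image"]);np.savez(f"{n}3.npz",**c)
im=cv2.imread("pics/scene3.png");t=cv2.imread("pics/top3.png")
cv2.imwrite("pics/z7.png",np.hstack([cv2.resize(im[150:350,70:200],None,fx=3,fy=3),cv2.resize(im[200:300,330:430],(400,400))[:, :].copy() if 0 else cv2.copyMakeBorder(cv2.resize(im[200:300,320:430],None,fx=3.5,fy=3.5),0,250,0,0,cv2.BORDER_CONSTANT)]))
E
```

```text
11.425 [ 0.5081 -0.345   0.201 ] [-0.3138  0.0317 -1.0405]
```

View pics/z7.png

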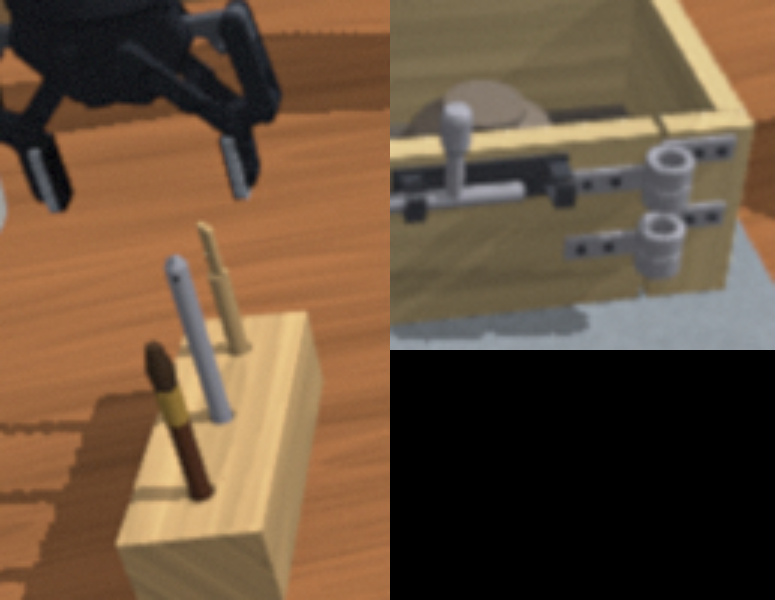

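The fingers straddle the rod top at (177,262) in the crop, clear of the brush and the modeller, and the bolt stayed home. I'll grip the rod and lift it.

```bash
python3 - <<'E'
from h import *
from cell import env
import cv2
env.move_straight([.507,-.3457,.131],rate=.12)
s=env.get_obs();print(s["ee_pos"],s["contact_force"])
env.command_gripper(0.0,70)
s=env.get_obs();print("w",s["width"],s["contact_force"],s["ee_pos"])
env.move_straight([.507,-.3457,.34],rate=.12)
env.wait(.2)
s=env.get_obs();print(s["time_s"],s["ee_pos"],s["contact_force"],s["width"])
for n in("scene","top"):
    c=env.capture(n);cv2.imwrite(f"pics/{n}4.png",c["image"]);np.savez(f"{n}4.npz",**c)
im=cv2.imread("pics/scene4.png");t=cv2.imread("pics/top4.png")
cv2.imwrite("pics/z8.png",np.hstack([cv2.resize(im[100:360,40:200],None,fx=2.3,fy=2.3),cv2.resize(t[150:330,400:540],None,fx=598/180,fy=598/180)[:598]]))
E
```

```text
[ 0.5075 -0.3459  0.1317] [ 0.227  -0.0576 -0.1268]
w 0.010463771122401879 [-0.7223  0.4114  2.6923] [ 0.5072 -0.3456  0.1313]
15.0167 [ 0.5069 -0.3457  0.3397] [ 0.053   0.3711 -1.0758] 0.010430040406770575
```

View pics/z8.png

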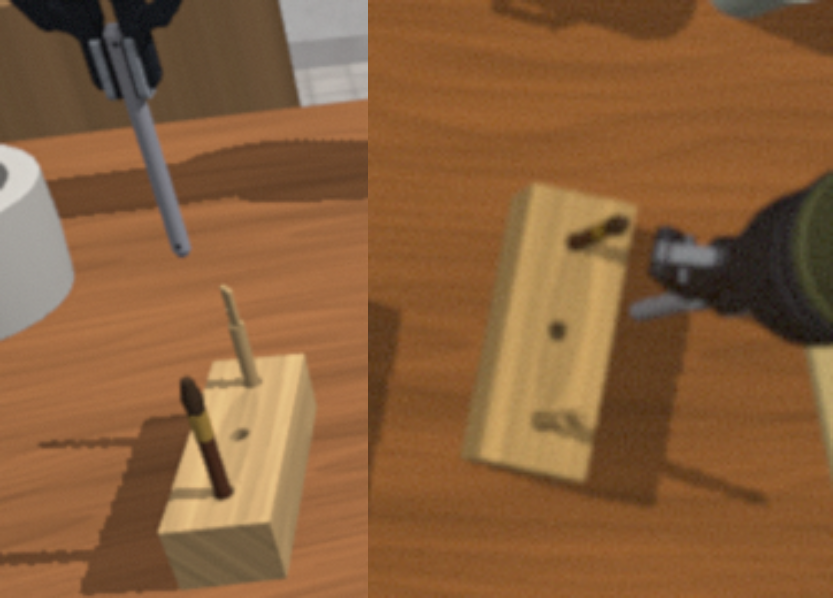

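```bash
python3 - <<'E'
from h import *
S,T=cam("scene4.npz"),cam("top4.npz")
k=598/180
print(tri([S,T],[pix((182,251),40,100,2.3)[0],pix((634-368,313),400,150,k)[0]]))
e=np.array([.5069,-.3457,.2237])
print(pix((182,251),40,100,2.3),proj(S,e),pix((634-368,313),400,150,k),proj(T,e))
print(proj(S,e+[0,0,.155]),pix((113,30),40,100,2.3))
E
```

```text
(array([ 0.5054, -0.346 ,  0.2233]), array([0.4615, 0.0477, 0.6296, 0.0198]))
[[118.8478 208.8478]] [[119.4348 209.0809]] [[479.7174 243.8645]] [[480.2642 243.1538]]
[[ 89.6823 112.4302]] [[ 88.8478 112.7609]]
```

The rod hangs plumb, with its lower end within 1.5 mm of where it should be. I'll carry it over the eye.

```bash
python3 - <<'E'
from h import *
from cell import env
import cv2
o=down(-np.pi/2-0.1775)
env.movep([.6190,.1038,.34],o)
env.move_straight([.6190,.1038,.262],rate=.12)
env.wait(.3)
s=env.get_obs();print(s["time_s"],s["ee_pos"],s["ee_rot"],o,s["contact_force"],s["width"])
for n in("scene","top"):
    c=env.capture(n);cv2.imwrite(f"pics/{n}5.png",c["image"]);np.savez(f"{n}5.npz",**c)
im=cv2.imread("pics/scene5.png");t=cv2.imread("pics/top5.png")
cv2.imwrite("pics/z9.png",cv2.resize(im[180:290,360:440],None,fx=5.4,fy=5.4,interpolation=cv2.INTER_CUBIC))
cv2.imwrite("pics/z10.png",cv2.resize(t[160:280,210:330],None,fx=5,fy=5,interpolation=cv2.INTER_CUBIC))
E
```

```text
17.9083 [0.6192 0.1039 0.2625] [-0.1904 -2.1292  2.1287] [-0.1894 -2.1285  2.1285] [ 0.2105  0.0705 -1.7937] 0.01052870454526019
```

View pics/z9.png

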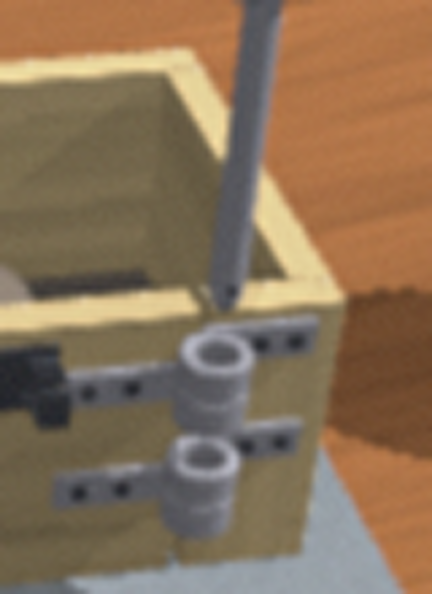

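View pics/z10.png

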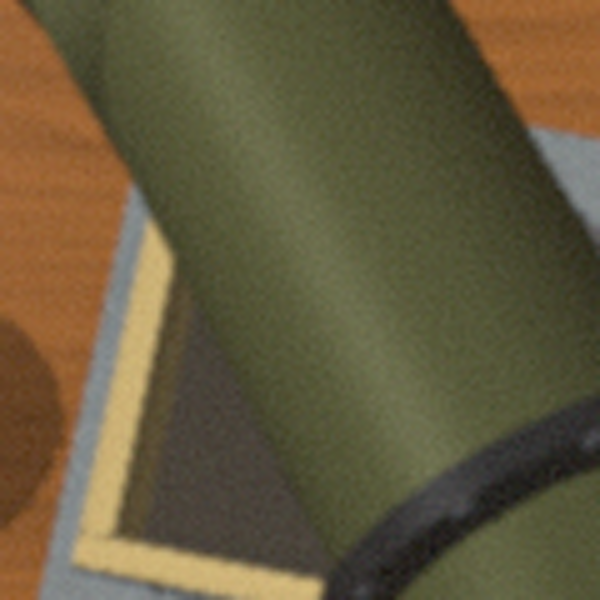

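```bash
python3 - <<'E'
from h import *
S=cam("scene5.npz")
tip=np.array([.6192,.1039,.1465]);k=5.4
pt=pix((224,303),360,180,k)[0];pe=pix((217,355),360,180,k)[0];pl=pix((207,457),360,180,k)[0]
print("tip",pt,proj(S,tip),"ax",proj(S,tip+[0,0,.05]),pix((240,200),360,180,k))
E0=tip.copy();E0[2]=.127;L=tip.copy();L[2]=.083
print("eye",pe,proj(S,E0),"low",pl,proj(S,L))
print("offset meas",pe-pt,"pred",proj(S,E0)[0]-proj(S,tip)[0])
for d in([.001,0,0],[0,.001,0]):print((proj(S,E0+d)-proj(S,E0))[0])
E
```

```text
tip [401.0741 235.7037] [[401.1742 235.12  ]] ax [[404.4265 211.0603]] [[404.037  216.6296]]
eye [399.7778 245.3333] [[399.9709 244.0214]] low [397.9259 264.2222] [[397.3792 263.1942]]
offset meas [-1.2963  9.6296] pred [-1.2033  8.9015]
[0.2594 0.3075]
[ 0.4957 -0.1053]
```

The tip at (224,303) sits over the upper mouth at (217,355) to within about 1–2 mm, with a slight hint that it needs +x. The taper captures about 4 mm, so I'll shift +0.8 mm and lower it while watching the force.

```bash
python3 - <<'E'
from h import *
from cell import env
import cv2
x,y=.6198,.1036
for z in(.255,.243,.236,.230,.220):
    env.move_straight([x,y,z],rate=.05);env.wait(.1)
    s=env.get_obs();print(z,s["ee_pos"],s["contact_force"],s["torque"],s["width"])
    if s["contact_force"][2]>8 or np.hypot(*s["contact_force"][:2])>10:print("stop");break
c=env.capture("scene");cv2.imwrite("pics/scene6.png",c["image"]);print(s["time_s"])
cv2.imwrite("pics/z11.png",cv2.resize(c["image"][180:290,360:440],None,fx=5.4,fy=5.4,interpolation=cv2.INTER_CUBIC))
E
```

```text
0.255 [0.6198 0.1036 0.2548] [-0.0382  0.1208 -2.5003] [ 0.0125 -0.0055  0.0592] 0.010295242253385621
0.243 [0.6199 0.1036 0.243 ] [ 0.7884  0.6597 -1.3966] [-0.0194  0.021   0.0237] 0.01046769450820107
0.236 [0.6198 0.1036 0.236 ] [-0.2712  0.2093 -0.881 ] [-0.0404  0.0575 -0.0496] 0.01034138545428961
0.23 [0.6198 0.1036 0.2299] [-0.2496 -0.0411 -0.9307] [-0.0003 -0.0094 -0.0207] 0.010245172053585478
0.22 [0.6199 0.1036 0.22  ] [-0.0938 -0.2069 -1.6595] [-0.0643  0.0013  0.0123] 0.010266129622386475
20.1
```

View pics/z11.png

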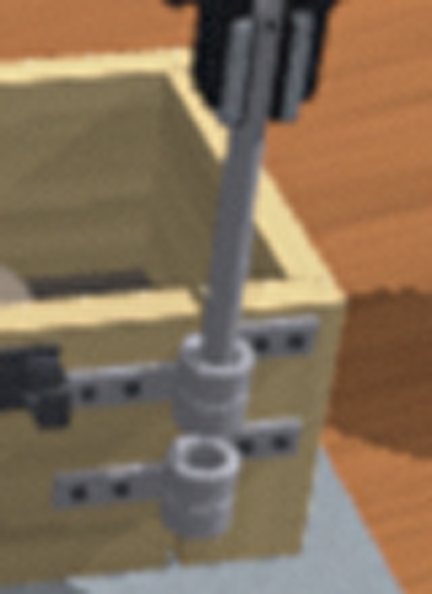

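The rod went through the upper eye without contact, but sits slightly right of centre in the mouth (221 against 216). I'll nudge it in -y and continue.

```bash
python3 - <<'E'
from h import *
from cell import env
import cv2
x,y=.6197,.1028
for z in(.215,.207,.201,.194,.186,.176,.166,.158,.152):
    env.move_straight([x,y,z],rate=.05);env.wait(.1)
    s=env.get_obs();print(z,s["ee_pos"],s["contact_force"],s["torque"],s["width"])
    if s["contact_force"][2]>8 or np.hypot(*s["contact_force"][:2])>10:print("stop");break
c=env.capture("scene");cv2.imwrite("pics/scene7.png",c["image"]);np.savez("scene7.npz",**c);print(s["time_s"])
cv2.imwrite("pics/z12.png",cv2.resize(c["image"][180:290,300:440],None,fx=5.4,fy=5.4,interpolation=cv2.INTER_CUBIC))
E
```

```text
0.215 [0.6197 0.1028 0.2149] [-0.8522  0.0677 -1.8882] [ 0.0169  0.0774 -0.0575] 0.010095946572803239
0.207 [0.6197 0.1028 0.2069] [-0.7724  0.4862 -1.3028] [ 0.0585  0.0989 -0.    ] 0.010498360233688503
0.201 [0.6197 0.1028 0.2009] [-0.8617 -0.2259 -1.7997] [ 0.0255  0.0642 -0.0349] 0.01049852870166063
0.194 [0.6197 0.1028 0.1939] [ 0.1063 -0.6901 -2.4539] [0.101  0.0719 0.0036] 0.010190640004611026
0.186 [0.6197 0.1028 0.1859] [-0.2588  0.4971 -1.3058] [ 0.0984  0.0829 -0.0135] 0.010250461909219502
0.176 [0.6197 0.1028 0.1759] [-0.9672 -0.2061 -1.8476] [ 0.0654  0.1332 -0.0362] 0.010025121532553952
0.166 [0.6197 0.1028 0.1659] [-0.5272  0.7211 -2.4088] [0.1596 0.1132 0.0173] 0.01037939809205846
0.158 [0.6196 0.1028 0.1579] [ 0.0491  0.6781 -1.8083] [0.2043 0.1924 0.0179] 0.010294113649304224
0.152 [0.6196 0.1028 0.1519] [-1.2081  0.397  -2.0061] [0.2056 0.1805 0.0542] 0.010180316737868214
23.75
```

View pics/z12.png

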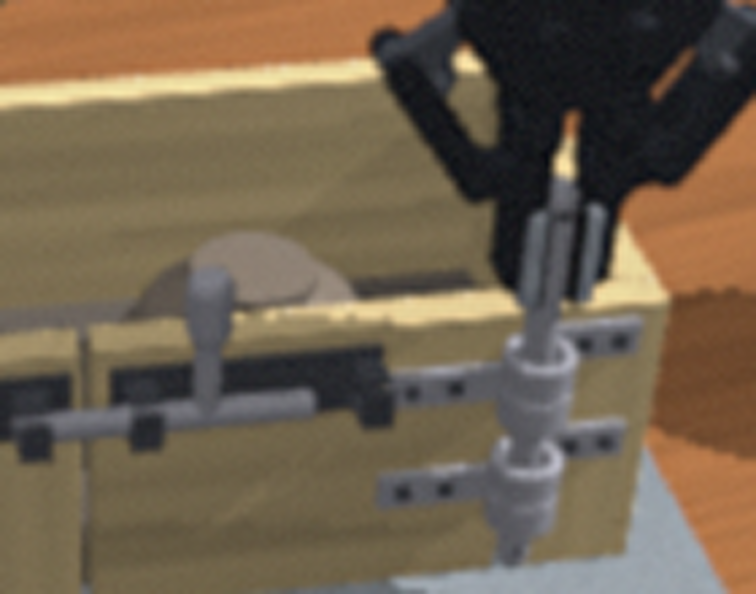

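```bash
python3 - <<'E'
from h import *
from cell import env
S=cam("scene7.npz")
for z in(.018,.026,.036,.046,.196):print(z,proj(S,[.6189,.1032,z]))
print(pix([(512,562),(563,180)],300,180,5.4), "eye bias",pix([(539,355),(528,457)],300,180,5.4),proj(S,[[.6186,.1034,.127],[.6186,.1034,.083]]))
env.wait(1.0);s=env.get_obs();print(s["time_s"],s["ee_pos"],s["contact_force"],s["width"],np.abs(s["joint_vel"]).max())
E
```

```text
0.018 [[393.4429 289.3879]]
0.026 [[393.8597 286.2882]]
0.036 [[394.3873 282.3653]]
0.046 [[394.9221 278.3876]]
0.196 [[403.9449 211.2921]]
[[394.4074 283.6667]
 [403.8519 212.9259]] eye bias [[399.4074 245.3333]
 [397.3704 264.2222]] [[399.5676 243.8898]
 [396.9896 263.0593]]
24.8 [0.6197 0.1028 0.152 ] [-0.885   1.2427 -2.7357] 0.010112152693895727 0.001862826366258097
```

The tip is at frame z ≈ 0.036 m once the image bias is allowed for, steady and in grip. Handing in.

```bash
python3 - <<'E'
from cell import env
print(env.finish_job()); s=env.get_obs();print(s["time_s"],s["ee_pos"],s["width"])
E
```

```text
the job is handed in; nothing more can be done
None
the job is handed in; nothing more can be done
```

The bolt is home in the keeper. The rod is down through both hinge eyes, still held in the gripper and ready for your clips. I handed the job in at about 25 s of the 62 s; no verdict was reported.

- **Bolt:** I slid it by its knob until it met a firm stop at about 37 mm of measured travel, with 19 N pushing on it. In the images its tip is in the keeper, and it was still there at the end. I took the stop as home. The 37 mm rather than 40 mm fits a bolt that started slightly short of fully drawn.
- **Rod:** I took it from the block's middle hole and lowered it through the upper and then the lower eye. The change in side force stayed under about 2 N all the way down. In the last picture its lower end shows below the lower eye at z ≈ 36 mm, so about 19 mm is showing, 18 mm above the baseboard.
- **Grip:** It is set to 70 N. Over a 1 s wait before handing in, the arm was still and the rod had not slipped.
- **Brush, modeller and bowl:** The brush and modeller were still in place when I lifted the rod out. I took no separate picture of them or the bowl at the end, but the arm did not go near them after that.

**Disagreements in the checks:**
- Camera heights read about 3 mm low, or 1.3 pixels in the scene view. I corrected for this using the known eye heights.
- The arm blocked the top view at the eyes, so the final alignment rests on the scene view and the low forces.

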